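# Clamp the plug in the compressor outlet

## Task

Close off the workshop's spare air outlet: take the larger of the two worm-drive band clamps out of its wooden rest, slide it over the sloping barbed stub all the way down to the shoulder, and only then turn its winged key clockwise until the band grips the stub snugly. Let go and leave the clamp there; leave the smaller clamp and the other things on the bench where they are.

Things in the scene. Friction and masses are not known exactly. Their poses are not given: they have to be found in the camera images.
- stub_seat (a point): Where the centre of the band must come to lie: point on the axis of the fixed barbed stub, 13 mm out from its shoulder. x runs outward along the stub, rising 35 degrees, roughly away from the robot; z is square to it, upward, leaning back 35 degrees to the robot. Along x from here: shoulder face -13, smooth seat 32 mm diameter to +13, barbs 36 mm diameter to +49, end of the plug +60.
- band_center (a point): Centre of the larger clamp's steel band. x: the band's axis, which goes along the stub's x; y points to the key's side; z up along key and lug. Band 54 mm outside, 20 mm wide along x; inner shoes leave a 42 mm opening when slack and each moves in 2.8 mm per rad of the key. It stands, z vertical, in a notch of a wooden rest 56 x 90 x 34 mm, this centre 50 mm over the table.
- lug_grip (a point): Grasp point on the larger clamp's lug, an upright steel plate: x 0, y -16, z 50 mm from the band's centre, axes as there. 8 mm thick along x, 18 mm along y, free from z 28 to 62. Pinch it across x, fingers pointing along -z.
- key_grip (a point): Grasp point on the larger clamp's winged key: on the screw's axis (parallel to z at x 0, y 38 mm), z 46 mm from the band's centre. Wing 28 mm wide, 9 mm thick, z 23 to 58, over a housing whose top is at z 16. At key angle q the wing's thin direction lies 0.95 - q rad counter-clockwise, seen from above, of the band's x. This point's x axis turns with the key: -q from the band's x.
- key (a joint): Screw key angle in rad: 0 slack, 2.4 end stop, growing clockwise seen from the key's top; starts at 0 to 0.4. It has 0.08 N m of friction and stays where left. On the seat the shoes touch the stub at about 1.7 to 1.8 and it then turns harder; turned to 2.0 or 2.1 it is snug. When let go it may spring back a little, to 1.8 to 2.05, and still be snug.
- clamp: The same larger clamp as a whole (origin and axes as band_center), loose, about 0.2 kg; it reaches from -40 to 48 mm in y and from -27 to 62 mm in z. It lifts straight up out of its rest (clear after 30 mm). Set free on the stub it hangs by its upper shoe, about 5 mm below the axis, lug and key upward.
- stub: The same stub as a whole (origin and axes as stub_seat): slotted black plastic, 26 mm steel plug in its end, on a red flange 50 mm diameter x 10 and a red pipe 42 mm diameter, which comes from a red column on a 130 x 110 mm foot. The space over it, more than 27 mm from its axis, is free for the fingers, also over the flange; the column's top edge is about 100 mm behind.
- clamp_small: The smaller clamp, same shape at 0.62 of the size (55 mm high), too small for the stub; origin at its band's centre. Stands in a smaller rest and stays there. The two rests may be either way round.
- hammer: Hammer lying on the bench, a bystander.
- wrench: Wrench lying on the bench, a bystander.
- driver: Screwdriver lying on the bench, a bystander.
- grease: Can, 72 mm diameter, 100 mm high, standing, a bystander.
- jar: Jar, 60 mm diameter, 85 mm high, standing, a bystander.
- hub: Wheel hub, 60 mm diameter, 70 mm high, standing on end, a bystander.
- sprocket: Sprocket disc, 110 mm diameter, lying flat, a bystander.
Mind the look-alikes: they are no part of the job. What is shaped like the part that bears stub_seat but yellow is not meant. Leave any green look-alike of the clamp alone.

How it is judged:
By the outcome, as a careful person would: the job done as asked, in the order asked, and still so for the second after the job is handed in, with the robot touching nothing.
It also fails if it takes over 67 s, if anything falls off the work surface, if the arm or the gripper's body presses on something with over 40 N, if the wrist force passes 120 N, or if a joint passes its speed limit or range.

## Robot

A 6-joint arm with a two-finger parallel gripper is mounted at the origin on the work surface. World frame = base frame: x ahead of the robot, y to its left, z up, the work surface at z = 0. Lengths are in mm, angles in degrees, forces in N, time in s.
With the tool pointing down it reaches from about 350 to 850 mm from the base axis. Payload 8.1 kg.
Tool frame: the origin (TCP) lies at the very end of the fingers, on their centre line; the grasp point (between the pads) lies 19 mm behind it (tcp_to_grasp is the distance from the TCP to the grasp point, in mm); z points along the fingers, x is the direction in which the jaws open and shut, and the axes are right-handed (so a half turn about z gives the same grasp; the last joint's range is limited). The gripper opens to 85 mm and grips with 20 to 120 N. Pads are 22 mm wide; open, the fingers measure 114 mm over their backs; the gripper's body (76 mm by 85 mm) begins 54 mm behind the grasp point. The pads swing forward as they close: fully open they stand 13 mm farther back than shut.
Start: joints at [60.31, 7.471, 85.268, -0, 87.261, -4.893], TCP at [251.628, 544.691, 231.292] pointing down, gripper open.
Joint ranges: [-169.43, 169.43], [-51.17, 129.36], [1.28, 143.12], [-76.62, 256.62], [0, 156.53], [-152.29, 152.29]. Speed limits (degrees/s): [136.94, 136.94, 159.86, 180, 180, 180].

## Interface

Orientations are given as [roll, pitch, yaw] about the fixed x, y, z axes, in that order (R = Rz(yaw) Ry(pitch) Rx(roll)).
In Python, from bench import * gives the robot as it stands. The module is installed in compiled form; this text tells all that it offers.
- The arm moves only by the tool apply_moves, never from a script. Its argument "targets" is text: rows parted by semicolons, each of 7 numbers parted by spaces: the turn, a rotation vector about the tool's x, y, z in rad, then the shift along the tool's x, y, z in cm, then the finger opening in cm, from 0 to 8.54. A call has exactly 5 rows; each row is the pose to reach, as a shift and turn from the pose commanded when the call began, along the tool's axes at that moment; what a row does not reach only later rows make up. A row lasts 1/10 s, in which the tool goes at most 50 mm and 8.59 degrees, less where a joint would pass 70% of its speed; a pose out of reach is approached as far as the arm can. A call with a gripper value outside its range is refused whole. The fingers move at their own pace and stop on an object; "force" is the grip in N (left out, the last holds). Time passes only in rows, so rows that repeat a pose let the fingers close, or fill a call up. It gives the time, the measured TCP pose, the force and the opening at its end, in the units of the state.
- sense(): the state, without advancing time (a new reading comes with each control period).
- snapshot(name): name is "scene" or "top"; returns the picture (384x512x3 uint8, red, green, blue); there is no depth.
- camera_model(name): a dict with "fx", "fy", "cx", "cy" (pixels), "position" and "attitude" of the camera in the world. Camera axes: x right, y up, looking along -z (the intrinsics and any distortion apply to the point x, -y, -z); pixel columns grow to the right and rows downward; lengths in mm; the calibration is good to about 2 mm. A picture is of the moment at which its call begins. camera_model takes no time and is no camera call.
- hand_in(): hands the job in, once; it reports no verdict.
Trained networks look in the newest picture that a camera, given by its name, has taken for a name from the list of things; names that differ only in an ending like _2 or _b are one class to them, and where a whole thing is asked for, a point or a joint stands for the part that bears it (a point fixed in the world has none). Each returns a list of dicts, best first, with "confidence" (0 to 1); they miss things now and then, are a little off and sometimes report something else, mostly with a low value. They report only what shows in the picture. A call takes as long as a camera call. They do not tell look-alikes from the thing itself.
- recognise(camera, query): "at" ([row, column] in pixels, amid what is visible of it).
- place_of(camera, query): "at" ([row, column] in pixels: a listed point, or the origin of a listed thing).
The state is a dict: "time": time; "joint_pos": joint angles; "qd": joint speeds; "joint_efforts": joint torques, N m; "tool_pos": TCP position; "tcp_rot": TCP orientation; "ft_force": force on the tool from outside, world axes, zero at the start; "wrist_torque": the same for the moment, N m; "finger_gap": finger opening in mm.
Only numpy, scipy, OpenCV 4.12 (cv2) and the standard library are available. Lean on these libraries where they do the work, as an engineer would, in place of code of your own. Each camera call takes 0.05 s, during which the arm holds its last target. There are 200 camera calls.

## Working session

There is one attempt and no reset: what is moved stays moved. The work goes in short steps, Python scripts to look and compute and a tool call to move; the robot and the scene stay as the last step left them, time stands still between calls to the robot, and variables do not carry over. Pictures are saved under pics/ and viewed, about 8 in all and at most 12, crops included, and the job is handed in when it is done.

Besides the shell and the picture viewer there is one more tool, called after ">>>" by a JSON object that holds its "fn" and its "kwargs", one argument or row to a line. apply_moves: Moves the arm, as the interface text tells. Its arguments: {"type":"object","properties":{"targets":{"type":"string"},"force":{"type":"number"}},"required":["targets"]}

```bash
mkdir -p pics
cat > h.py <<'E'
from bench import *
import numpy as np, cv2
from scipy.spatial.transform import Rotation as R
E
python3 - <<'E'
from h import *
print(sense())
for c in("scene","top"):
    print(c,camera_model(c))
    im=snapshot(c); cv2.imwrite(f"pics/{c}0.png",cv2.resize(im[:,:,::-1],(800,600),interpolation=cv2.INTER_CUBIC))
    for q in("stub_seat","band_center","lug_grip","key_grip","clamp_small"):
        print(q,[(np.round(d["at"],1).tolist(),round(d["confidence"],2)) for d in place_of(c,q)])
    for q in("clamp","stub"):
        print("rec",q,[(np.round(d["at"],1).tolist(),round(d["confidence"],2)) for d in recognise(c,q)])
E
```

```text
{'time': 0.0, 'joint_pos': array([ 6.03114301e+01,  7.51619829e+00,  8.53299891e+01,  1.61356130e-03,
        8.72603782e+01, -4.89198488e+00]), 'qd': array([ 0.03564241, -0.02361795, -0.0058823 ,  0.0339068 , -0.14441633,
        0.00979472]), 'joint_efforts': array([ 6.70451846e-04, -5.69374144e+01, -5.00564110e+01, -1.70991193e-04,
        1.43688364e-02, -8.55810143e-07]), 'tool_pos': array([251.32661789, 544.2222487 , 230.22625283]), 'tcp_rot': array([-1.79989307e+02,  1.06039998e-01,  6.52033462e+01]), 'ft_force': array([-0.30962354,  0.65161236,  0.15671728]), 'wrist_torque': array([-0.03160234,  0.02408286, -0.0186437 ]), 'finger_gap': 85.18765556106652}
scene {'fx': 358.3311763869644, 'fy': 358.3311763869644, 'cx': 257.5692903508317, 'cy': 188.43128046842884, 'position': array([1071.28758522,   94.93104759,  706.16033099]), 'attitude': array([ 47.47367791,   0.38099562, 100.56898789])}
stub_seat [([214.9, 326.3], 0.66), ([232.1, 214.2], 0.64)]
band_center [([271.9, 374.4], 0.96), ([232.9, 213.3], 0.88), ([160.7, 190.3], 0.51)]
lug_grip [([254.5, 373.1], 0.73), ([144.2, 186.7
[... 481 characters left out ...]
,  -14.4431642 , 1409.30943713]), 'attitude': array([  9.31782279,  -0.76288795, -90.28368604])}
stub_seat [([169.2, 198.8], 0.88), ([217.0, 276.6], 0.77), ([175.8, 279.1], 0.74)]
band_center [([260.6, 328.5], 0.79), ([176.5, 280.4], 0.7), ([165.8, 165.9], 0.63), ([137.7, 213.3], 0.44)]
lug_grip [([170.9, 269.1], 0.69), ([169.6, 288.3], 0.54), ([262.6, 338.1], 0.47), ([166.1, 168.7], 0.46)]
key_grip [([141.3, 308.5], 0.61), ([169.2, 272.3], 0.58), ([244.7, 330.0], 0.55), ([153.4, 161.8], 0.43)]
clamp_small [([196.5, 327.0], 0.46)]
rec clamp [([173.4, 277.9], 0.79), ([161.0, 165.8], 0.77), ([258.5, 327.0], 0.64)]
rec stub [([175.6, 198.7], 0.96), ([222.7, 276.6], 0.81), ([170.3, 281.1], 0.7)]
```

View pics/scene0.png

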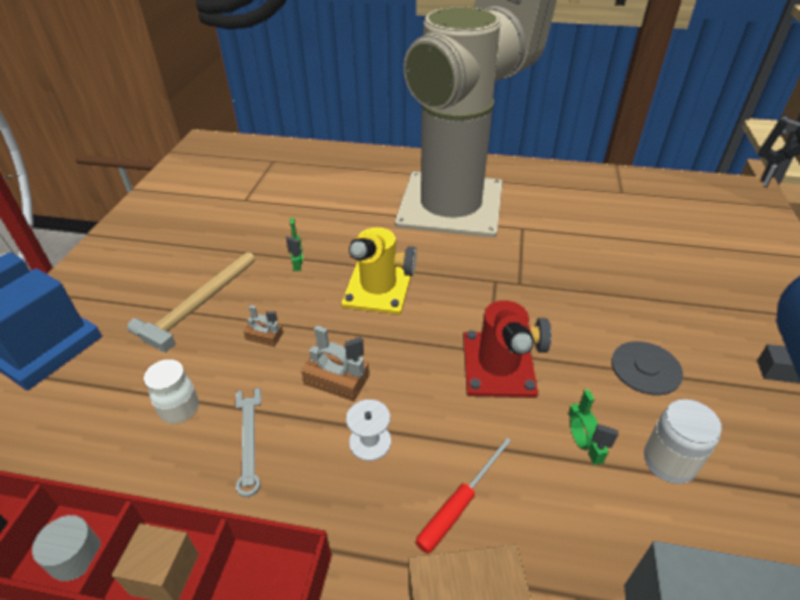

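View pics/top0.png

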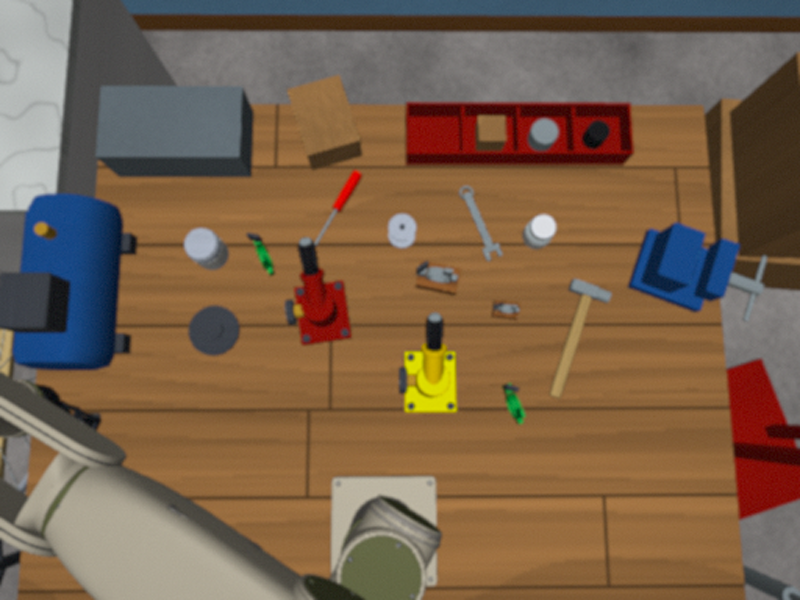

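Scene view (800x600 pixels, col,row):
- Grey large clamp in its rest at (335,362), and the small one at (263,325).
- Green look-alikes at (295,245) and (592,430).
- Red stub at (510,335), with a yellow look-alike at (370,255).

Top view:
- Large clamp (437,275), small (506,310), greens (262,253) and (513,403).
- Red stub (310,265), yellow (433,340).

My choice is the larger grey clamp and the red stub.

```bash
cat >> h.py <<'E'
def cam(c):
    m=camera_model(c); return m,R.from_euler("xyz",m["attitude"],degrees=True).as_matrix(),np.array(m["position"])
def proj(c,P):
    m,A,p=cam(c); v=(np.atleast_2d(P)-p)@A
    return np.c_[m["cy"]-m["fy"]*v[:,1]/-v[:,2], m["cx"]+m["fx"]*v[:,0]/-v[:,2]]
def ray(c,rc):
    m,A,p=cam(c); d=A@np.array([(rc[1]-m["cx"])/m["fx"],-(rc[0]-m["cy"])/m["fy"],-1]); return p,d/np.linalg.norm(d)
def atz(c,rc,z):
    p,d=ray(c,rc); return p+d*(z-p[2])/d[2]
def tri(a,b):
    (p,d),(q,e)=ray("scene",a),ray("top",b)
    s=np.linalg.lstsq(np.c_[d,-e],q-p,rcond=None)[0]; u,v=p+s[0]*d,q+s[1]*e
    return (u+v)/2,np.linalg.norm(u-v)
def near(c,q,rc,r=25,f=place_of):
    return [(np.round(d["at"],1).tolist(),round(d["confidence"],2)) for d in f(c,q) if np.hypot(*(np.array(d["at"])-rc))<r]
E
python3 - <<'E'
from h import *
S=snapshot("scene");T=snapshot("top")
def crop(im,r,c,h,w,k):return cv2.resize(im[r-h:r+h,c-w:c+w,::-1],None,fx=k,fy=k,interpolation=cv2.INTER_CUBIC)
a=np.vstack([np.hstack([crop(S,230,214,30,40,5),crop(T,175,280,30,40,5)]),np.hstack([crop(S,214,325,30,40,5),crop(T,180,200,30,40,5)])])
cv2.imwrite("pics/crop1.png",a)
print("band scene z50",atz("scene",[232.9,213.3],50),"top",atz("top",[176.5,280.4],50),tri([232.9,213.3],[176.5,280.4]))
print("lug",atz("scene",[210.3,205.6],100),atz("top",[170.9,269.1],100),atz("top",[169.6,288.3],100))
print("key",atz("scene",[220.9,225.5],96),atz("top",[169.2,272.3],96))
print("stub",tri([214.9,326.3],[169.2,198.8]))
for q in("band_center","lug_grip","key_grip"):
    for c,rc in(("scene",[228,214]),("top",[174,279])):
        print(q,c,near(c,q,rc))
E
```

```text
band scene z50 [ 541.93293694 -115.85654793   50.        ] top [ 529.36292131 -116.74774639   50.        ] (array([ 532.13750245, -118.65924309,   38.03243655]), np.float64(2.0758236928218423))
lug [ 518.58684648 -136.5181548   100.        ] [537.458242   -76.67759107 100.        ] [ 541.64136351 -138.9189578   100.        ]
key [539.3681162 -83.3010517  96.       ] [543.97782738 -87.31936339  96.        ]
stub (array([532.00666715, 141.38633445, 150.60178394]), np.float64(5.183285723721726))
band_center scene [([229.7, 214.8], 0.88)]
band_center top [([175.0, 279.0], 0.57)]
lug_grip scene [([211.5, 205.4], 0.84)]
lug_grip top [([171.1, 285.8], 0.64)]
key_grip scene [([220.6, 225.6], 0.45)]
key_grip top [([170.3, 268.4], 0.57)]
```

View pics/crop1.png

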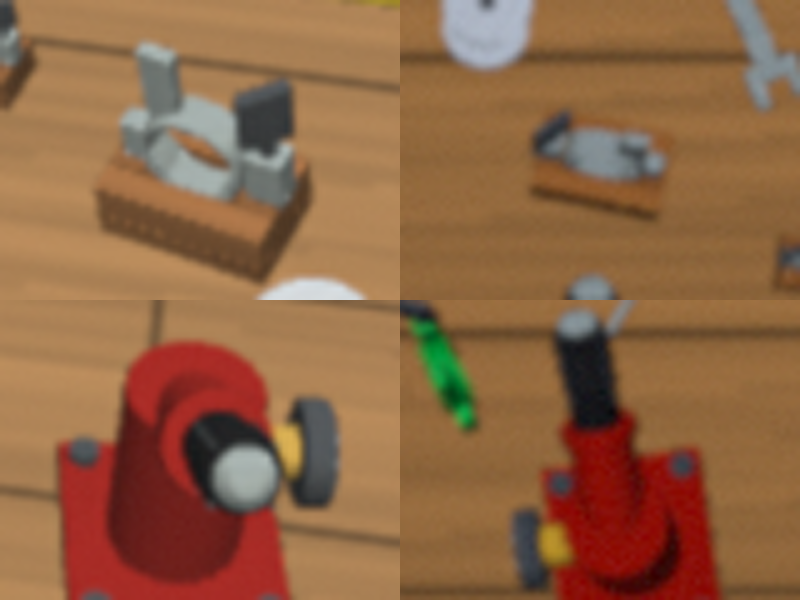

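Crop check: the top row shows the grey clamp in its rest, with the lug on the left (scene crop (157,75)), the dark key on the right (265,115) and brown wood below. It's the bigger of the pair. The bottom row shows the red stub with its plug end at scene crop (245,478). Next I'll fit both poses.

```bash
cat > fit.py <<'E'
from h import *
from scipy.optimize import minimize, least_squares
from scipy.spatial import ConvexHull
K=8
def stubR(yaw): return (R.from_euler("z",yaw)*R.from_euler("y",-np.deg2rad(35))).as_matrix()
def cyl(p,x0,x1,r):
    t=np.linspace(0,2*np.pi,40); A=stubR(p[3])
    L=np.vstack([np.c_[np.full(40,x),r*np.cos(t),r*np.sin(t)] for x in(x0,x1)]); return L@A.T+p[:3]
def fill(m,c,P,o,v):
    q=(proj(c,P)-o)*K; h=cv2.convexHull((q[:,::-1]).astype(np.float32))
    cv2.fillConvexPoly(m,np.round(h*16).astype(np.int32),int(v),lineType=cv2.LINE_8,shift=4)
ROI={"scene":(195,315,35,32),"top":(148,188,34,22)}
def labels(c,p):
    r,cc,h,w=ROI[c]; m=np.zeros((h*K,w*K),np.uint8); o=np.array([r-.5,cc-.5])
    for x0,x1,rad,v in((-23,-13,25,1),(-13,13,16,2),(13,49,18,2),(49,60,13,3)): fill(m,c,cyl(p,x0,x1,rad),o,v)
    return m
def fitstub():
    D={}
    for c in ROI:
        r,cc,h,w=ROI[c]; im=np.mean([snapshot(c).astype(float) for _ in range(3)],0)[r:r+h,cc:cc+w]
        up=cv2.resize(im,None,fx=K,fy=K,interpolation=cv2.INTER_CUBIC)
        D[c]=up
    def E(p):
        e=0
        for c,I in D.items():
            m=labels(c,p)
            blk=np.abs(I-[25,25,28]).sum(2); plug=np.abs(I-[165,175,175]).sum(2)
            rest=np.minimum(np.maximum(0,90-(I[...,0]-I[...,2]))*2,200)  # wood and red are both redder than blue
            red=np.minimum(np.maximum(0,100-(I[...,0]-I[...,1]))*2,200)
            C=np.where(m==0,rest,np.where(m==1,red,np.where(m==2,np.minimum(blk,300),np.minimum(plug,300))))
            e+=C.mean()
        return e
    best=None
    for y in(0.1,0.2):
        s=minimize(E,[532,141,140,y],method="Nelder-Mead",options=dict(initial_simplex=np.array([[532,141,140,y],[544,141,140,y],[532,150,140,y],[532,141,150,y],[532,141,140,y+.12]]),maxiter=300))
        print(np.round(s.x,2),s.fun)
        if best is None or s.fun<best.fun:best=s
    out=[]
    for c,I in D.items():
        o=np.clip(I,0,255).astype(np.uint8)[:,:,::-1].copy(); m=labels(c,best.x)
        for v in(1,2,3):
            cs,_=cv2.findContours((m==v).astype(np.uint8),cv2.RETR_EXTERNAL,cv2.CHAIN_APPROX_NONE); cv2.drawContours(o,cs,-1,(0,255,0) if v>1 else (255,255,0),1)
        out.append(np.pad(o,((0,280-o.shape[0]),(0,256-o.shape[1]),(0,0))))
    cv2.imwrite("pics/stubfit.png",np.hstack(out)); return best.x
def model(p,L):  # clamp upright
    return np.array(L)@R.from_euler("z",p[2]).as_matrix().T+[p[0],p[1],50]
if __name__=="__main__":
    s=fitstub(); np.save("stub.npy",s)
    # clamp: rest corners (local, rel band centre, rest centred oy in y) and clamp features, from crop1 pixels
    sc=lambda u,v:(200+v/5-.4,174+u/5-.4); tp=lambda u,v:(145+v/5-.4,240+(u-400)/5-.4)
    rest=[("scene",sc(97,190),(28,-45,-16)),("scene",sc(262,237),(28,45,-16)),("scene",sc(264,282),(28,45,-50)),("scene",sc(100,228),(28,-45,-50)),("scene",sc(311,172),(-28,45,-16)),("top",tp(532,192),(-28,45,-50)),("top",tp(658,215),(-28,-45,-50))]
    part=[("scene",sc(158,51),(0,-16,62)),("scene",sc(265,88),(0,38,58)),("top",tp(635,142),(0,-16,62)),("top",tp(551,132),(0,38,58))]
    def res(p,oy,F): return np.concatenate([proj(c,model(p,[np.array(l)+[0,oy,0]]))[0]-px for c,px,l in F])
    f=least_squares(lambda p:np.r_[res(p,p[3],rest),res(p,0,part)],[535,-115,-.1,0],loss="soft_l1")
    print("clamp",np.round(f.x,3)); print(np.round(f.fun.reshape(-1,2),1).tolist())
    f2=least_squares(lambda p:res(p,0,part),[535,-115,-.1]); print("parts only",np.round(f2.x,3),np.round(f2.fun,1))
    f3=least_squares(lambda p:res(p,p[3],rest),[535,-115,-.1,0]); print("rest only",np.round(f3.x,3))
    np.save("clamp.npy",f.x)
E
python3 fit.py
```

```text
[5.2844e+02 1.4513e+02 1.5139e+02 1.3000e-01] 80.39848745013819Traceback (most recent call last):
  File "fit.py", line 48, in <module>
    s=fitstub(); np.save("stub.npy",s)
  File "fit.py", line 35, in fitstub
    s=minimize(E,[532,141,140,y],method="Nelder-Mead",options=dict(initial_simplex=np.array([[532,141,140,y],[544,141,140,y],[532,150,140,y],[532,141,150,y],[532,141,140,y+.12]]),maxiter=300))
    res = _minimize_neldermead(fun, x0, args, callback, bounds=bounds,
                               **options)
    fxcc = func(xcc)
    fx = function(np.copy(x), *(wrapper_args + args))
  File "fit.py", line 26, in E
    m=labels(c,p)
  File "fit.py", line 15, in labels
    for x0,x1,rad,v in((-23,-13,25,1),(-13,13,16,2),(13,49,18,2),(49,60,13,3)): fill(m,c,cyl(p,x0,x1,rad),o,v)
                                                                                ~~~~^^^^^^^^^^^^^^^^^^^^^^^^^^
  File "fit.py", line 10, in fill
    q=(proj(c,P)-o)*K; h=cv2.convexHull((q[:,::-1]).astype(np.float32))
       ~~~~^^^^^
  File "h.py", line 7, in proj
    m,A,p=cam(c); v=(np.atleast_2d(P)-p)@A
          ~~~^^^
  File "h.py", line 5, in cam
    m=camera_model(c); return m,R.from_euler("xyz",m["attitude"],degrees=True).as_matrix(),np.array(m["position"])
ValueError: time passes only in moves, steps and waits
```

```bash
sed -i 's/^def cam(c)/from functools import lru_cache\n@lru_cache\ndef cam(c)/' h.py; python3 fit.py
```

```text
[5.2859e+02 1.4529e+02 1.5137e+02 1.3000e-01] 80.31510608453276
[5.2866e+02 1.4511e+02 1.5168e+02 1.4000e-01] 80.3102030752129
clamp [ 5.31757e+02 -1.17143e+02 -1.91000e-01 -1.15600e+00]
[[-0.6, -0.8], [0.7, -0.1], [0.5, 0.4], [0.6, 0.4], [-3.3, -0.2], [1.2, -0.4], [1.4, -0.0], [0.2, 0.1], [0.2, 0.1], [-0.3, 0.2], [-1.1, 0.4]]
parts only [ 5.30723e+02 -1.17163e+02 -1.68000e-01] [-0.   0.2 -0.4  0.3 -0.1  0.3 -0.5  0.4]
rest only [ 5.01707e+02 -2.67089e+02 -2.09000e-01  1.52597e+02]
```

View pics/stubfit.png

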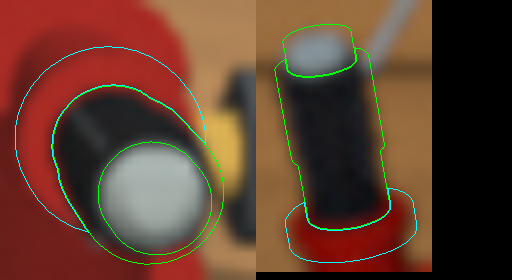

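Overlay: the black stub's outline sits about 0.7 px to the right and below the real edges, so I'll refine it with an antialiased silhouette fit.

```bash
cat > fit2.py <<'E'
from fit import *
import os
def grab():
    return {c:np.mean([snapshot(c).astype(float) for _ in range(3)],0) for c in ROI}
def run(ims):
    p0=np.array([528.6,144,152,.13]); D={}
    for c in ROI:
        r,cc,h,w=ROI[c]; I=ims[c][r:r+h,cc:cc+w]
        m=(labels(c,p0)>=2).astype(np.uint8); big=cv2.resize(m,(w,h),interpolation=cv2.INTER_AREA); big=(cv2.resize(m*255,(w,h),interpolation=cv2.INTER_AREA)>0).astype(np.uint8)
        ok=np.ones((h,w)); 
        if c=="top": ok[:10,13:]=0
        else: ok[:,27:]=0
        big=cv2.dilate(big,np.ones((3,3))) 
        bg=cv2.inpaint(np.clip(I,0,255).astype(np.uint8),big,3,cv2.INPAINT_TELEA).astype(float)
        f=lambda J:J[...,0]-J[...,2]
        al=1-f(I)/np.maximum(f(bg),25); D[c]=(np.clip(al,-.2,1.2),np.clip((I[...,2]-85)/85,0,1),ok)
    def E(p,full=False):
        e=0
        for c,(al,pl,ok) in D.items():
            m=labels(c,p); h,w=al.shape
            ds=lambda M:cv2.GaussianBlur(cv2.resize(M.astype(np.float32),(w,h),interpolation=cv2.INTER_AREA),(0,0),.5)
            e+=(ok*(al-ds(m>=2))**2).sum()+.7*(ok*(pl-ds(m==3))**2).sum()
        return e
    best=None
    for d in(np.zeros(4),[4,-3,-6,.05],[-5,-3,5,-.04]):
        x=p0+d; S=np.vstack([x,x+[6,0,0,0],x+[0,5,0,0],x+[0,0,6,0],x+[0,0,0,.08]])
        s=minimize(E,x,method="Nelder-Mead",options=dict(initial_simplex=S,maxiter=400,xatol=.02,fatol=1e-4)); print(np.round(s.x,3),round(s.fun,2))
        if best is None or s.fun<best.fun:best=s
    out=[]
    for c in ROI:
        r,cc,h,w=ROI[c]; o=cv2.resize(ims[c][r:r+h,cc:cc+w].astype(np.uint8)[:,:,::-1],None,fx=K,fy=K,interpolation=cv2.INTER_CUBIC); m=labels(c,best.x)
        for v in(1,2,3):
            cs,_=cv2.findContours((m==v).astype(np.uint8),cv2.RETR_EXTERNAL,cv2.CHAIN_APPROX_NONE); cv2.drawContours(o,cs,-1,(0,255,0) if v>1 else (255,255,0),1)
        out.append(np.pad(o,((0,280-o.shape[0]),(0,256-o.shape[1]),(0,0))))
    cv2.imwrite("pics/stubfit2.png",np.hstack(out)); return best.x
if __name__=="__main__":
    ims=grab(); np.savez("ims0.npz",**ims)
    np.save("stub.npy",run(ims)); print(sense()["time"])
E
python3 fit2.py
```

```text
[5.27867e+02 1.45255e+02 1.51886e+02 1.18000e-01] 72.28
[5.27127e+02 1.45417e+02 1.51361e+02 1.05000e-01] 72.48
[5.27769e+02 1.45329e+02 1.51803e+02 1.11000e-01] 72.1
2.1
```

View pics/stubfit2.png

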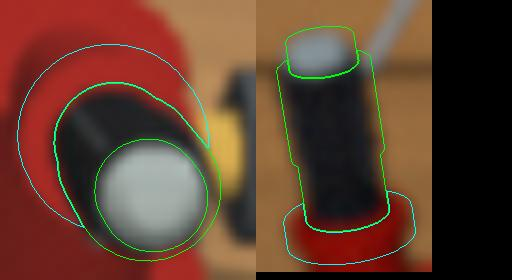

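Both views want the model moved up and left by about half a pixel, which points to a pixel-centre convention offset. Testing that.

Run:
```python
import h,fit,numpy as np
op=fit.proj
import fit2
ims=dict(np.load("ims0.npz"))
for o in(-.5,-1.0):
    fit.proj=lambda c,P,o=o:op(c,P)+o
    print(o); x=fit2.run(ims)
    if o==-.5: np.save("stub.npy",x); import shutil; shutil.copy("pics/stubfit2.png","pics/stubfit3.png")
# clamp point refit with -.5
```

```text
-0.5
[5.26547e+02 1.45775e+02 1.49319e+02 1.11000e-01] 66.05
[5.26810e+02 1.45669e+02 1.49570e+02 1.13000e-01] 65.88
[5.26438e+02 1.45825e+02 1.49225e+02 1.04000e-01] 66.11
-1.0
[5.25862e+02 1.46555e+02 1.47245e+02 1.08000e-01] 76.41
[5.25820e+02 1.46472e+02 1.47207e+02 1.11000e-01] 76.23
[5.26063e+02 1.46256e+02 1.47794e+02 1.12000e-01] 76.73
```

View pics/stubfit3.png

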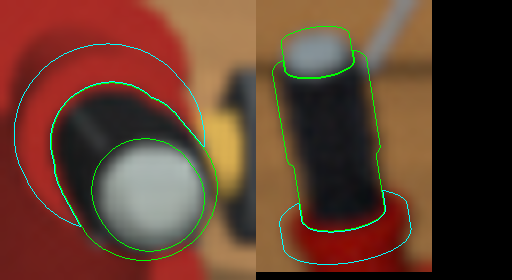

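Where I stand:
- **Stub:** about (527,146,150), yaw 0.11 rad. The two cameras disagree there by about 1 px.
- **Clamp:** about (531,-117,50), yaw -0.18 rad, so the lug grip is near (528,-133,100).

I'll start moving, and re-measure relative to the held clamp later.

```bash
cat > mv.py <<'E'
from h import *
import json,sys,os
# commanded pose kept in cmd.json ; plan() prints rows; commit() re-applies the text actually sent
def load():
    d=json.load(open("cmd.json")); return np.array(d["p"]),R.from_quat(d["q"])
def save(p,r): json.dump(dict(p=list(p),q=list(r.as_quat())),open("cmd.json","w"))
def commit(txt):
    p,r=load(); v=[float(x) for x in txt.strip().split(";")[-1].split()]
    save(p+r.apply(np.array(v[3:6])*10), r*R.from_rotvec(v[:3]))
def plan(tp,tr,gap,calls=1):
    """straight line to (tp,tr) in calls*5 rows, prints and commits"""
    from scipy.spatial.transform import Slerp
    p0,r0=load(); tp=np.array(tp,float); N=calls*5; rv=(r0.inv()*tr).as_rotvec(); D=np.linalg.norm(tp-p0)/N; A=np.rad2deg(np.linalg.norm(rv))/N
    print(f"per row {D:.1f} mm {A:.2f} deg"); 
    for k in range(calls):
        p,r=load(); rows=[]
        for i in range(1,6):
            s=(k*5+i)/N; q=p0+s*(tp-p0); rr=r0*R.from_rotvec(rv*s)
            rows.append(np.r_[np.round((r.inv()*rr).as_rotvec(),3),np.round(r.inv().apply(q-p)/10,2),gap])
        t=";".join(" ".join(f"{x+0:g}" for x in w) for w in rows); print(t); commit(t)
def down(yaw): return R.from_euler("xyz",[np.pi,0,yaw])
def tilt(yaw,spin=0): # tool x along stub x, z = -stub z ; spin ccw about stub z
    B=R.from_euler("z",yaw)*R.from_euler("y",-np.deg2rad(35)); return B*R.from_euler("z",spin)*R.from_euler("x",np.pi)
def st():
    s=sense(); p,r=load(); print("t",round(s["time"],2),"pos",np.round(s["tool_pos"],1),"rot",np.round(s["tcp_rot"],1),"cmd",np.round(p,1),np.round(r.as_euler("xyz",degrees=True),1),"F",np.round(s["ft_force"],1),"M",np.round(s["wrist_torque"],2),"gap",round(s["finger_gap"],1),"j",np.round(s["joint_pos"],1))
E
python3 - <<'E'
from mv import *
save([251.628,544.691,231.292],down(np.deg2rad(65.204)))
plan([528,-133,260],down(-.18),8.5,4)
E
```

```text
per row 36.6 mm 3.78 deg
0 0 0.066 -2.5 2.68 -0.14 8.5;0 0 0.132 -4.99 5.35 -0.29 8.5;0 0 0.198 -7.49 8.03 -0.43 8.5;0 0 0.264 -9.99 10.7 -0.57 8.5;0 0 0.33 -12.48 13.38 -0.72 8.5
0 0 0.065 -1.5 3.34 -0.14 8.5;0 0 0.131 -2.99 6.68 -0.28 8.5;0 0 0.197 -4.49 10.02 -0.43 8.5;0 0 0.263 -5.98 13.36 -0.57 8.5;0 0 0.329 -7.48 16.7 -0.72 8.5
0 0 0.066 -0.33 3.64 -0.14 8.5;0 0 0.132 -0.67 7.29 -0.28 8.5;0 0 0.198 -1 10.93 -0.43 8.5;0 0 0.264 -1.34 14.57 -0.57 8.5;0 0 0.33 -1.67 18.22 -0.71 8.5
0 0 0.065 0.86 3.56 -0.15 8.5;0 0 0.131 1.72 7.11 -0.29 8.5;0 0 0.197 2.59 10.67 -0.43 8.5;0 0 0.263 3.45 14.22 -0.58 8.5;0 0 0.329 4.31 17.78 -0.72 8.5
```

>>> {"fn": "apply_moves", "kwargs": {
  "targets": "0 0 0.066 -2.5 2.68 -0.14 8.5;0 0 0.132 -4.99 5.35 -0.29 8.5;0 0 0.198 -7.49 8.03 -0.43 8.5;0 0 0.264 -9.99 10.7 -0.57 8.5;0 0 0.33 -12.48 13.38 -0.72 8.5"
}}

```text
time: 2.6
tool_pos: [321.0, 374.0, 238.6]
tcp_rot: [180.0, -0.0, 46.2]
ft_force: [1.4, -0.1, -0.2]
finger_gap: 84.9
```

>>> {"fn": "apply_moves", "kwargs": {
  "targets": "0 0 0.065 -1.5 3.34 -0.14 8.5;0 0 0.131 -2.99 6.68 -0.28 8.5;0 0 0.197 -4.49 10.02 -0.43 8.5;0 0 0.263 -5.98 13.36 -0.57 8.5;0 0 0.329 -7.48 16.7 -0.72 8.5"
}}

```text
time: 3.1
tool_pos: [390.2, 204.5, 246.0]
tcp_rot: [180.0, -0.0, 27.3]
ft_force: [0.1, 0.0, -0.5]
finger_gap: 85.1
```

>>> {"fn": "apply_moves", "kwargs": {
  "targets": "0 0 0.066 -0.33 3.64 -0.14 8.5;0 0 0.132 -0.67 7.29 -0.28 8.5;0 0 0.198 -1 10.93 -0.43 8.5;0 0 0.264 -1.34 14.57 -0.57 8.5;0 0 0.33 -1.67 18.22 -0.71 8.5"
}}

```text
time: 3.6
tool_pos: [459.3, 34.9, 253.1]
tcp_rot: [180.0, -0.0, 8.4]
ft_force: [-0.0, 0.5, 0.3]
finger_gap: 85.1
```

>>> {"fn": "apply_moves", "kwargs": {
  "targets": "0 0 0.065 0.86 3.56 -0.15 8.5;0 0 0.131 1.72 7.11 -0.29 8.5;0 0 0.197 2.59 10.67 -0.43 8.5;0 0 0.263 3.45 14.22 -0.58 8.5;0 0 0.329 4.31 17.78 -0.72 8.5"
}}

```text
time: 4.1
tool_pos: [528.4, -134.6, 260.2]
tcp_rot: [-180.0, -0.0, -10.5]
ft_force: [0.1, 0.2, -0.2]
finger_gap: 84.6
```

Run:
```python
from mv import *
st()
plan([528,-133,130],down(-.18),5,1)
plan([528,-133,82],down(-.18),5,1)
```

```text
t 4.1 pos [ 528.4 -134.6  260.2] rot [-180.    -0.   -10.5] cmd [ 528. -133.  260.] [180.    0.  -10.3] F [ 0.1  0.2 -0.2] M [-0.01 -0.01 -0.02] gap 84.6 j [-19.7  -1.7  91.7   0.   89.9  -9.2]
per row 26.0 mm 0.00 deg
0 0 0 0 0 2.6 5;0 0 0 0 0 5.2 5;0 0 0 0 0 7.8 5;0 0 0 0 0 10.4 5;0 0 0 0 0 13 5
per row 9.6 mm 0.00 deg
0 0 0 0 0 0.96 5;0 0 0 0 0 1.92 5;0 0 0 0 0 2.88 5;0 0 0 0 0 3.84 5;0 0 0 0 0 4.8 5
```

>>> {"fn": "apply_moves", "kwargs": {
  "targets": "0 0 0 0 0 2.6 5;0 0 0 0 0 5.2 5;0 0 0 0 0 7.8 5;0 0 0 0 0 10.4 5;0 0 0 0 0 13 5"
}}

```text
time: 4.6
tool_pos: [527.9, -133.1, 129.1]
tcp_rot: [180.0, -0.0, -10.3]
ft_force: [0.1, 0.3, 0.7]
finger_gap: 49.8
```

Run:
```python
from mv import *
st()
S=snapshot("scene");T=snapshot("top")
def crop(im,r,c,h,w,k):return cv2.resize(im[r-h:r+h,c-w:c+w,::-1],None,fx=k,fy=k,interpolation=cv2.INTER_CUBIC)
cv2.imwrite("pics/pre.png",np.hstack([crop(S,210,210,50,40,5),crop(T,170,280,50,40,5)]))
```

```text
t 4.6 pos [ 527.9 -133.1  129.1] rot [180.   -0.  -10.3] cmd [ 528. -133.   82.] [180.    0.  -10.3] F [0.1 0.3 0.7] M [-0.01  0.08  0.01] gap 49.8 j [-19.5   3.  100.9  -0.   76.1  -9.2]
```

View pics/pre.png

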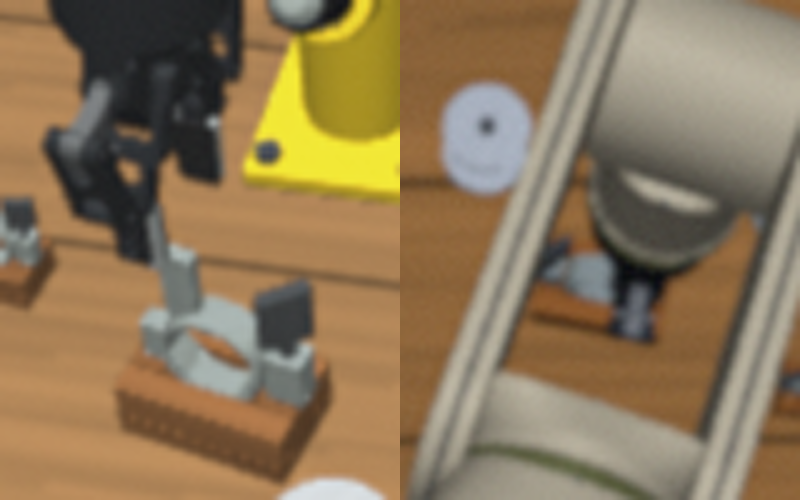

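Run:
```python
from mv import *
y=-.18; X=np.array([np.cos(y),np.sin(y),0]);Y=np.array([-np.sin(y),np.cos(y),0])
t=np.array([528,-133,129.])
for n,P in (("front tip corners",[t+25*X-11*Y,t+25*X+11*Y]),("back tip corners",[t-25*X-11*Y,t-25*X+11*Y]),("lug top c",[[528,-133,112]])):
    q=proj("scene",P)-.5; print(n,[(round((c-170)*5),round((r-160)*5)) for r,c in q])
    q=proj("top",P)-.5; print("   top",[(round((c-240)*5+400),round((r-120)*5)) for r,c in q])
```

```text
front tip corners [(123, 251), (167, 264)]
   top [(658, 222), (623, 216)]
back tip corners [(174, 179), (216, 190)]
   top [(645, 298), (611, 292)]
lug top c [(174, 246)]
   top [(632, 262)]
```

Scene crop: the fingertips straddle the lug, with the front tip near (125,258), the back tip near (215,185) and the lug top near (180,250). All are within about 1 px of prediction, so I'll descend and grip.

>>> {"fn": "apply_moves", "kwargs": {
  "targets": "0 0 0 0 0 0.96 5;0 0 0 0 0 1.92 5;0 0 0 0 0 2.88 5;0 0 0 0 0 3.84 5;0 0 0 0 0 4.8 5"
}}

```text
time: 5.2
tool_pos: [528.2, -133.0, 81.5]
tcp_rot: [180.0, -0.0, -10.3]
ft_force: [0.1, -0.8, -0.8]
finger_gap: 49.8
```

>>> {"fn": "apply_moves", "kwargs": {
  "targets": "0 0 0 0 0 0 1.5;0 0 0 0 0 0 0.5;0 0 0 0 0 0 0;0 0 0 0 0 0 0;0 0 0 0 0 0 0",
  "force": 30
}}

```text
time: 5.7
tool_pos: [528.5, -133.1, 82.6]
tcp_rot: [180.0, -0.1, -10.3]
ft_force: [1.8, -0.1, -0.3]
finger_gap: 7.0
```

>>> {"fn": "apply_moves", "kwargs": {
  "targets": "0 0 0 0 0 0 0;0 0 0 0 0 0 0;0 0 0 0 0 0 0;0 0 0 0 0 0 0;0 0 0 0 0 0 0",
  "force": 80
}}

```text
time: 6.2
tool_pos: [528.4, -133.2, 82.5]
tcp_rot: [180.0, -0.1, -10.3]
ft_force: [1.5, -0.5, 3.9]
finger_gap: 6.5
```

Run:
```python
from mv import *
st()
plan([528,-133,202],down(-.18),0,1)
```

```text
t 6.2 pos [ 528.4 -133.2   82.5] rot [ 1.80e+02 -1.00e-01 -1.03e+01] cmd [ 528. -133.   82.] [180.    0.  -10.3] F [ 1.5 -0.5  3.9] M [ 0.07 -0.27 -0.02] gap 6.5 j [-19.5   6.  102.9   0.   71.   -9.2]
per row 24.0 mm 0.00 deg
0 0 0 0 0 -2.4 0;0 0 0 0 0 -4.8 0;0 0 0 0 0 -7.2 0;0 0 0 0 0 -9.6 0;0 0 0 0 0 -12 0
```

>>> {"fn": "apply_moves", "kwargs": {
  "targets": "0 0 0 0 0 -2.4 0;0 0 0 0 0 -4.8 0;0 0 0 0 0 -7.2 0;0 0 0 0 0 -9.6 0;0 0 0 0 0 -12 0"
}}

```text
time: 6.7
tool_pos: [526.8, -132.7, 201.6]
tcp_rot: [-180.0, 0.2, -10.3]
ft_force: [0.8, 0.2, -1.7]
finger_gap: 6.4
```

Run:
```python
from mv import *
st()
s=np.load("stub.npy");print(s)
S=snapshot("scene");T=snapshot("top")
np.savez("ims1.npz",scene=S,top=T)
def crop(im,r,c,h,w,k):return cv2.resize(im[r-h:r+h,c-w:c+w,::-1],None,fx=k,fy=k,interpolation=cv2.INTER_CUBIC)
cv2.imwrite("pics/held.png",np.hstack([crop(S,165,210,50,40,5),crop(T,170,280,50,40,5)]))
b=np.array([528,-133,203-50-31.])
y=-.18; X=np.array([np.cos(y),np.sin(y),0]);Y=np.array([-np.sin(y),np.cos(y),0]); c=np.array([528,-133,171.])+16*Y
for q,o in(("band_center",[0,0,0]),("lug_grip",[0,-16,50]),("key_grip",[0,38,46])):
    P=c-[0,0,0]+o[1]*Y+np.array([0,0,o[2]]); print(q,"pred",np.round(proj("scene",P)[0]-.5,1),near("scene",q,proj("scene",P)[0]))
```

```text
t 6.7 pos [ 526.8 -132.7  201.6] rot [-180.     0.2  -10.3] cmd [ 528. -133.  202.] [180.    0.  -10.3] F [ 0.8  0.2 -1.7] M [-0.07  0.01  0.01] gap 6.4 j [-19.5  -0.2  96.4  -0.   84.   -9.2]
[5.26810042e+02 1.45669175e+02 1.49569560e+02 1.12834859e-01]
band_center pred [192.3 208.6] [([196.7, 210.0], 0.95)]
lug_grip pred [173.1 199.4] [([175.6, 198.0], 0.97)]
key_grip pred [180.5 222.9] [([181.3, 223.4], 0.61)]
```

View pics/held.png

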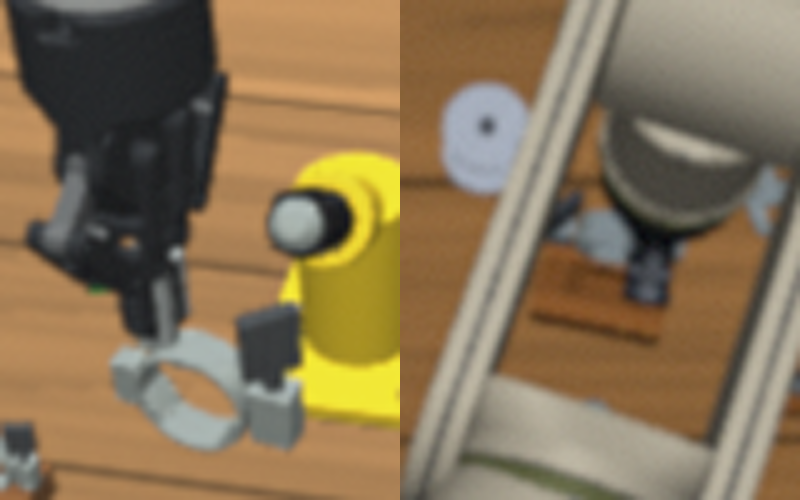

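The clamp is held upright and clear. The ring centre is near scene crop (192,388), pixel (192.3,208.1), which matches the prediction within half a pixel, so the grip offsets are right. The scene camera looks almost down the stub's axis, so I can use it to check that the ring and plug are concentric. Next I move to a point out beyond the plug.

```bash
cat >> mv.py <<'E'
SEAT=np.array([527.,146.5,151.]); YAW=.113
def Astub(): return (R.from_euler("z",YAW)*R.from_euler("y",-np.deg2rad(35)))
GRIP=np.array([0,-16,32.])   # TCP in band frame while holding lug
def tcp_for(x,dy=0,dz=0): return SEAT+Astub().apply(np.array([x,dy,dz])+GRIP)
E
python3 - <<'E'
from mv import *
plan(tcp_for(118),tilt(YAW),0,3)
E
```

```text
per row 19.1 mm 2.58 deg
0.006 0.04 -0.019 0.19 -1.88 -0.29 0;0.012 0.081 -0.038 0.38 -3.76 -0.57 0;0.018 0.121 -0.057 0.57 -5.64 -0.86 0;0.024 0.162 -0.076 0.76 -7.52 -1.14 0;0.03 0.202 -0.095 0.95 -9.4 -1.43 0
0.006 0.041 -0.019 0.42 -1.86 -0.17 0;0.012 0.081 -0.037 0.83 -3.72 -0.34 0;0.018 0.121 -0.056 1.25 -5.58 -0.5 0;0.024 0.162 -0.075 1.66 -7.44 -0.67 0;0.03 0.202 -0.094 2.08 -9.3 -0.84 0
0.006 0.041 -0.019 0.61 -1.81 -0.01 0;0.012 0.081 -0.038 1.21 -3.62 -0.02 0;0.017 0.122 -0.057 1.82 -5.44 -0.03 0;0.023 0.162 -0.076 2.42 -7.25 -0.04 0;0.029 0.202 -0.095 3.03 -9.06 -0.05 0
```

>>> {"fn": "apply_moves", "kwargs": {
  "targets": "0.006 0.04 -0.019 0.19 -1.88 -0.29 0;0.012 0.081 -0.038 0.38 -3.76 -0.57 0;0.018 0.121 -0.057 0.57 -5.64 -0.86 0;0.024 0.162 -0.076 0.76 -7.52 -1.14 0;0.03 0.202 -0.095 0.95 -9.4 -1.43 0"
}}

```text
time: 7.45
tool_pos: [552.9, -41.3, 213.4]
tcp_rot: [-178.8, -11.5, -4.9]
ft_force: [0.0, 0.6, -2.8]
finger_gap: 6.5
```

>>> {"fn": "apply_moves", "kwargs": {
  "targets": "0.006 0.041 -0.019 0.42 -1.86 -0.17 0;0.012 0.081 -0.037 0.83 -3.72 -0.34 0;0.018 0.121 -0.056 1.25 -5.58 -0.5 0;0.024 0.162 -0.075 1.66 -7.44 -0.67 0;0.03 0.202 -0.094 2.08 -9.3 -0.84 0"
}}

```text
time: 7.95
tool_pos: [579.1, 49.4, 227.5]
tcp_rot: [-178.7, -23.2, 0.4]
ft_force: [0.1, -0.9, -1.9]
finger_gap: 6.4
```

>>> {"fn": "apply_moves", "kwargs": {
  "targets": "0.006 0.041 -0.019 0.61 -1.81 -0.01 0;0.012 0.081 -0.038 1.21 -3.62 -0.02 0;0.017 0.122 -0.057 1.82 -5.44 -0.03 0;0.023 0.162 -0.076 2.42 -7.25 -0.04 0;0.029 0.202 -0.095 3.03 -9.06 -0.05 0"
}}

```text
time: 8.45
tool_pos: [605.2, 139.9, 241.4]
tcp_rot: [179.9, -34.8, 6.5]
ft_force: [0.1, -0.4, -3.2]
finger_gap: 6.6
```

Run:
```python
from mv import *
st()
plan(tcp_for(80),tilt(YAW),0,1)
```

```text
t 8.45 pos [605.2 139.9 241.4] rot [179.9 -34.8   6.5] cmd [606.6 139.4 244.9] [180.  -35.    6.5] F [ 0.1 -0.4 -3.2] M [-0.12  0.55 -0.03] gap 6.6 j [  9.2 -20.8 117.2  -2.1  49.    3.6]
per row 7.6 mm 0.01 deg
0 0 0 -0.76 0 0 0;0 0 0 -1.52 0 0 0;0 0 0 -2.28 0 0 0;0 0 0 -3.04 0 0 0;0 0 0 -3.8 0 0 0
```

>>> {"fn": "apply_moves", "kwargs": {
  "targets": "0 0 0 -0.76 0 0 0;0 0 0 -1.52 0 0 0;0 0 0 -2.28 0 0 0;0 0 0 -3.04 0 0 0;0 0 0 -3.8 0 0 0"
}}

```text
time: 8.95
tool_pos: [575.0, 135.2, 222.5]
tcp_rot: [180.0, -34.9, 6.4]
ft_force: [0.2, 0.8, -2.4]
finger_gap: 6.9
```

Run:
```python
from mv import *
from fit import fill
st()
S=np.mean([snapshot("scene").astype(float) for _ in range(3)],0).astype(np.uint8);T=snapshot("top")
np.savez("ims2.npz",scene=S,top=T); st()
K=8
s=sense(); A=R.from_euler("xyz",s["tcp_rot"],degrees=True)*R.from_euler("x",np.pi)
c=s["tool_pos"]-A.apply(GRIP); rel=Astub().inv().apply(c-SEAT); print("band rel seat by FK",np.round(rel,1))
t=np.linspace(0,2*np.pi,60)
def circ(o,Ar,x,r): return o+Ar.apply(np.c_[np.full(60,x),r*np.cos(t),r*np.sin(t)])
outs=[]
for c_,im,(r0,c0,h,w) in(("scene",S,(168,300,70,55)),("top",T,(140,175,45,45))):
    k=7; o=cv2.resize(im[r0:r0+h,c0:c0+w,::-1],None,fx=k,fy=k,interpolation=cv2.INTER_CUBIC)
    raw=o.copy()
    for P,col in((circ(c,A,10,27),(0,255,0)),(circ(SEAT,Astub(),60,13),(255,0,255)),(circ(c,A,10,21),(0,255,255))):
        q=(proj(c_,P)-.5-[r0,c0]+.5)*k-.5
        cv2.polylines(o,[np.round(q[:,::-1]).astype(np.int32)],True,col,1)
    outs.append(np.vstack([raw,o]) if c_=="top" else np.hstack([raw,o]))
b=outs[0]; cv2.imwrite("pics/ins.png",b); cv2.imwrite("pics/ins_top.png",outs[1])
```

```text
t 8.95 pos [575.  135.2 222.5] rot [180.  -34.9   6.4] cmd [575.7 135.9 223.1] [180.  -35.    6.5] F [ 0.2  0.8 -2.4] M [-0.08  0.5   0.01] gap 6.9 j [  9.3 -25.9 122.9  -2.2  48.1   3.8]
t 9.15 pos [575.7 135.7 223.3] rot [180.  -35.    6.5] cmd [575.7 135.9 223.1] [180.  -35.    6.5] F [ 0.8 -0.3 -2. ] M [-0.08  0.55 -0.05] gap 6.5 j [  9.3 -25.8 122.8  -2.2  48.1   3.8]
band rel seat by FK [80.1 -0.3  0.2]
```

View pics/ins.png

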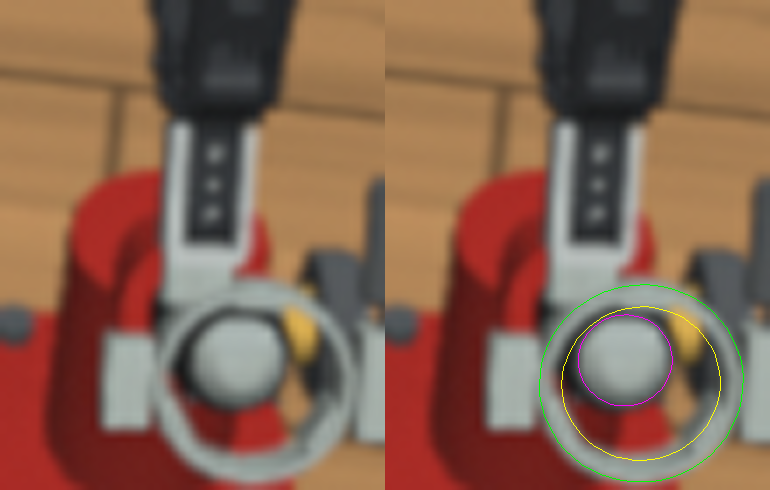

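The observed ring centre at (640,381) matches the arm's own pose to 0.3 px. The plug centre is at (623,364) against the model's (625,360), so the axis lies about 0.4 mm toward -y and 1 mm lower. I'll correct for that and slide on.

Run:
```python
from mv import *
plan(tcp_for(45,-.4,-1),tilt(YAW),0,1)
plan(tcp_for(22,-.4,-1),tilt(YAW),0,1)
```

```text
per row 7.0 mm 0.01 deg
0 0 0 -0.7 0.01 0.02 0;0 0 0 -1.4 0.01 0.04 0;0 0 0 -2.1 0.02 0.06 0;0 0 0 -2.8 0.03 0.08 0;0 0 0 -3.5 0.04 0.11 0
per row 4.6 mm 0.01 deg
0 0 0 -0.46 0 0 0;0 0 0 -0.92 0 0 0;0 0 0 -1.38 0 0 0;0 0 0 -1.84 0 0 0;0 0 0 -2.3 0 0 0
```

>>> {"fn": "apply_moves", "kwargs": {
  "targets": "0 0 0 -0.6 0.04 0.11 0;0 0 0 -1.4 0.04 0.11 0;0 0 0 -2.1 0.04 0.11 0;0 0 0 -2.8 0.04 0.11 0;0 0 0 -3.5 0.04 0.11 0"
}}

```text
time: 9.65
tool_pos: [547.2, 132.3, 201.6]
tcp_rot: [180.0, -35.0, 6.5]
ft_force: [0.7, -0.4, -2.0]
finger_gap: 6.6
```

Run:
```python
from mv import *
st()
s=sense(); print("F in stub frame",np.round(Astub().inv().apply(s["ft_force"]),1))
```

```text
t 9.65 pos [547.2 132.3 201.6] rot [180.  -35.    6.5] cmd [529.1 130.2 189. ] [180.  -35.    6.5] F [ 0.7 -0.4 -2. ] M [-0.15  0.53  0.03] gap 6.6 j [  9.5 -30.5 128.2  -2.4  47.4   4.1]
F in stub frame [-0.6 -0.5 -2. ]
```

No contact so far. On to 22 mm.

>>> {"fn": "apply_moves", "kwargs": {
  "targets": "0 0 0 -0.46 0 0 0;0 0 0 -0.92 0 0 0;0 0 0 -1.38 0 0 0;0 0 0 -1.84 0 0 0;0 0 0 -2.3 0 0 0"
}}

```text
time: 10.15
tool_pos: [528.9, 130.2, 188.9]
tcp_rot: [180.0, -35.0, 6.5]
ft_force: [0.5, -0.6, -2.6]
finger_gap: 6.6
```

>>> {"fn": "apply_moves", "kwargs": {
  "targets": "0 0 0 -0.4 0 0 0;0 0 0 -0.8 0 0 0;0 0 0 -1.2 0 0 0;0 0 0 -1.6 0 0 0;0 0 0 -1.8 0 0 0"
}}

```text
time: 10.65
tool_pos: [514.1, 128.5, 178.3]
tcp_rot: [180.0, -35.0, 6.5]
ft_force: [0.6, -0.1, -1.6]
finger_gap: 6.5
```

Run:
```python
from mv import *
commit("0 0 0 -1.8 0 0 0")
st()
for _ in range(3):
  s=sense(); print("F in stub frame",np.round(Astub().inv().apply(s["ft_force"]),1))
```

```text
t 10.65 pos [514.1 128.5 178.3] rot [180.  -35.    6.5] cmd [514.5 128.5 178.7] [180.  -35.    6.5] F [ 0.6 -0.1 -1.6] M [-0.07  0.55 -0.02] gap 6.5 j [  9.8 -36.6 134.5  -2.7  47.2   4.6]
F in stub frame [-0.4 -0.2 -1.6]
F in stub frame [-0.4 -0.2 -1.6]
F in stub frame [-0.4 -0.2 -1.6]
```

>>> {"fn": "apply_moves", "kwargs": {
  "targets": "0 0 0 -0.1 0 0 0;0 0 0 -0.2 0 0 0;0 0 0 -0.3 0 0 0;0 0 0 -0.4 0 0 0;0 0 0 -0.4 0 0 0"
}}

```text
time: 11.15
tool_pos: [511.1, 128.1, 176.3]
tcp_rot: [180.0, -35.0, 6.5]
ft_force: [-0.3, 0.5, -2.5]
finger_gap: 6.8
```

>>> {"fn": "apply_moves", "kwargs": {
  "targets": "0 0 0 -0.05 0 0 0;0 0 0 -0.1 0 0 0;0 0 0 -0.15 0 0 0;0 0 0 -0.2 0 0 0;0 0 0 -0.2 0 0 0"
}}

```text
time: 11.65
tool_pos: [509.9, 128.0, 175.7]
tcp_rot: [180.0, -35.0, 6.5]
ft_force: [3.3, 0.9, -2.6]
finger_gap: 6.4
```

>>> {"fn": "apply_moves", "kwargs": {
  "targets": "0 0 0 -0.05 0 0 0;0 0 0 -0.1 0 0 0;0 0 0 -0.15 0 0 0;0 0 0 -0.2 0 0 0;0 0 0 -0.2 0 0 0"
}}

```text
time: 12.15
tool_pos: [509.3, 128.0, 176.0]
tcp_rot: [180.0, -35.2, 6.5]
ft_force: [7.9, 0.1, -1.2]
finger_gap: 6.5
```

Shoulder contact at an estimated x of about -1.5 mm, where -3 was nominal. I'll back off to the seat, lower the upper shoe onto the stub, then release.

>>> {"fn": "apply_moves", "kwargs": {
  "targets": "0 0 0 0.2 0 0 0;0 0 0 0.45 0 0 0;0 0 0 0.45 0 0.15 0;0 0 0 0.45 0 0.3 0;0 0 0 0.45 0 0.35 0"
}}

```text
time: 12.65
tool_pos: [513.2, 128.3, 172.9]
tcp_rot: [180.0, -34.9, 6.5]
ft_force: [-0.9, -0.0, -2.0]
finger_gap: 6.8
```

Run:
```python
from mv import *
commit("0 0 0 -0.8 0 0 0");commit("0 0 0 0.45 0 0.35 0")
st(); s=sense(); print(np.round(Astub().inv().apply(s["ft_force"]),1), np.round(Astub().inv().apply(s["tool_pos"]-SEAT)-GRIP,1))
```

```text
t 12.65 pos [513.2 128.3 172.9] rot [180.  -34.9   6.5] cmd [513.6 128.4 173.8] [180.  -35.    6.5] F [-0.9 -0.  -2. ] M [-0.09  0.48  0.02] gap 6.8 j [  9.8 -36.4 134.9  -2.7  46.6   4.6]
[-1.9  0.1 -1.1] [-0.3 -0.5 -5. ]
```

>>> {"fn": "apply_moves", "kwargs": {
  "targets": "0 0 0 0 0 0.05 0;0 0 0 0 0 0.1 0;0 0 0 0 0 0.1 1.5;0 0 0 0 0 0.1 3;0 0 0 0 0 0.1 4",
  "force": 20
}}

```text
time: 13.15
tool_pos: [514.5, 128.6, 173.7]
tcp_rot: [180.0, -35.0, 6.5]
ft_force: [0.2, 0.6, 0.5]
finger_gap: 39.5
```

>>> {"fn": "apply_moves", "kwargs": {
  "targets": "0 0 0 0 0 -0.5 4;0 0 0 0 0 -1.5 4;0 0 0 0 0 -2.8 4;0 0 0 0 0 -4.2 4;0 0 0 0 0 -5.5 4"
}}

```text
time: 13.65
tool_pos: [482.5, 124.9, 219.1]
tcp_rot: [180.0, -35.0, 6.5]
ft_force: [-1.1, 0.3, 0.2]
finger_gap: 39.9
```

Run:
```python
from mv import *
commit("0 0 0 0 0 0.1 0");commit("0 0 0 0 0 -5.5 0")
st()
S=np.mean([snapshot("scene").astype(float) for _ in range(3)],0).astype(np.uint8);T=snapshot("top")
outs=[]
A=Astub(); t=np.linspace(0,2*np.pi,60)
# expected clamp on seat: centre x -1, z -5.5 (est frame)
c=SEAT+A.apply([-1,-.4,-6])
for c_,im,(r0,c0,h,w),k in(("scene",S,(180,300,60,50),8),("top",T,(140,165,60,50),8)):
    o=cv2.resize(im[r0:r0+h,c0:c0+w,::-1],None,fx=k,fy=k,interpolation=cv2.INTER_CUBIC)
    dr=lambda P,col:cv2.polylines(o,[np.round(((proj(c_,P)-[r0,c0])*k-.5)[:,::-1]).astype(np.int32)],True,col,1)
    for q,col in((0,(0,255,0)),(.4,(255,0,255))):
        a=.95-q; w=np.array([-np.sin(a),np.cos(a),0])
        dr(c+A.apply([[0,38,58]+14*w,[0,38,58]-14*w]),col)
    dr(c+A.apply([[4,-25,62],[4,-7,62],[-4,-7,62],[-4,-25,62]]),(255,255,0))
    outs.append(o)
cv2.imwrite("pics/rel.png",np.hstack(outs))
for q in("key_grip","lug_grip","band_center"):
    P={"key_grip":[0,38,46],"lug_grip":[0,-16,50],"band_center":[0,0,0]}[q]; pr=proj("scene",c+A.apply(P))[0]
    print(q,np.round(pr,1),near("scene",q,pr))
```

```text
t 13.65 pos [482.5 124.9 219.1] rot [180.  -35.    6.5] cmd [482.8 125.  218. ] [180.  -35.    6.5] F [-1.1  0.3  0.2] M [-0.06  0.33 -0.  ] gap 39.9 j [ 10.2 -46.1 135.5  -2.6  55.6   4.5]
key_grip [195.5 349.2] [([196.2, 349.6], 0.68)]
lug_grip [192.5 323.5] [([191.2, 322.3], 0.83)]
band_center [216.1 329.7] [([217.6, 330.5], 0.93)]
```

View pics/rel.png

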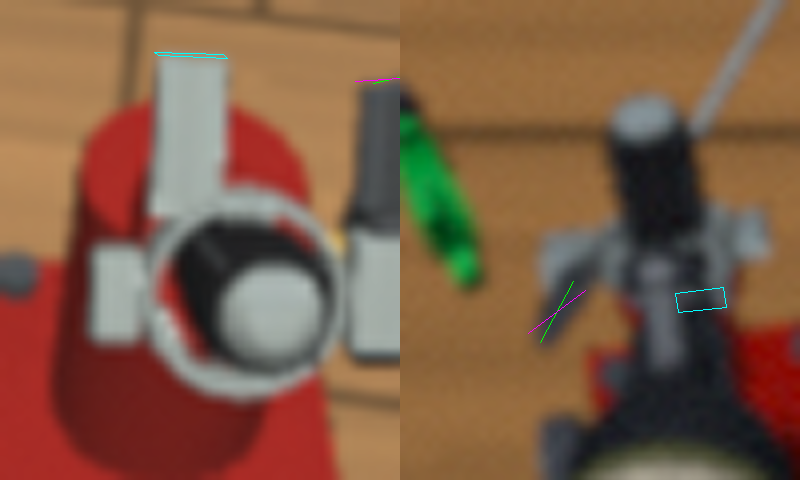

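The clamp sits upright on the seat, with lug and band within about 0.5 px of prediction. In the top view the key wing runs from about (545,335) to (590,265), so q is about 0.1. I'll grip the key a little high, at z about 51-52, so the fingers clear the flange.

Run:
```python
from mv import *
C=np.array([-1,-.4,-6.])
f=lambda z,x=0:SEAT+Astub().apply(C+[x,38,z])
plan(f(74),tilt(YAW,.85),3,2)
plan(f(33),tilt(YAW,.85),2.6,1)
```

```text
per row 5.6 mm 4.87 deg
0 0 -0.085 -0.02 -0.54 0.13 3;0 0 -0.17 -0.03 -1.08 0.27 3;0 0 -0.255 -0.05 -1.62 0.4 3;0 0 -0.34 -0.06 -2.16 0.54 3;0 0 -0.425 -0.08 -2.7 0.67 3
0 0 -0.085 0.21 -0.5 0.14 3;0 0 -0.17 0.42 -1 0.27 3;0 0 -0.255 0.63 -1.49 0.41 3;0 0.001 -0.34 0.84 -1.99 0.54 3;0 0.001 -0.425 1.05 -2.49 0.68 3
per row 8.2 mm 0.01 deg
0 0 0 0 0 0.82 2.6;0 0 0 0 0 1.64 2.6;0 0 0 0 0 2.46 2.6;0 0 0 0 0 3.28 2.6;0 0 0 0 0 4.1 2.6
```

>>> {"fn": "apply_moves", "kwargs": {
  "targets": "0 0 -0.085 -0.02 -0.54 0.13 3;0 0 -0.17 -0.03 -1.08 0.27 3;0 0 -0.255 -0.05 -1.62 0.4 3;0 0 -0.34 -0.06 -2.16 0.54 3;0 0 -0.425 -0.08 -2.7 0.67 3"
}}

```text
time: 14.5
tool_pos: [482.7, 152.3, 210.9]
tcp_rot: [163.8, -31.3, 35.6]
ft_force: [-0.0, 0.3, -0.1]
finger_gap: 30.4
```

>>> {"fn": "apply_moves", "kwargs": {
  "targets": "0 0 -0.085 0.21 -0.5 0.14 3;0 0 -0.17 0.42 -1 0.27 3;0 0 -0.255 0.63 -1.49 0.41 3;0 0.001 -0.34 0.84 -1.99 0.54 3;0 0.001 -0.425 1.05 -2.49 0.68 3"
}}

```text
time: 15.0
tool_pos: [483.0, 179.5, 204.9]
tcp_rot: [152.2, -22.1, 60.9]
ft_force: [-0.5, 0.6, 0.6]
finger_gap: 30.4
```

Run:
```python
from mv import *
st(); s=sense(); print(np.round(Astub().inv().apply(s["tool_pos"]-SEAT),1))
T=np.mean([snapshot("top").astype(float) for _ in range(3)],0).astype(np.uint8)
S=np.mean([snapshot("scene").astype(float) for _ in range(3)],0).astype(np.uint8)
a=cv2.resize(S[160:225,300:365,::-1],None,fx=6,fy=6,interpolation=cv2.INTER_CUBIC)
b=cv2.resize(T[145:210,160:225,::-1],None,fx=6,fy=6,interpolation=cv2.INTER_CUBIC)
cv2.imwrite("pics/key.png",np.hstack([a,b]))
```

```text
t 15.0 pos [483.  179.5 204.9] rot [152.2 -22.1  60.9] cmd [506.6 182.  172.5] [152.2 -22.3  60.8] F [-0.5  0.6  0.6] M [-0.01  0.32 -0.04] gap 30.4 j [ 20.2 -39.7 133.5  -9.9  52.5 -31.5]
[-1.9 37.7 67.1]
```

View pics/key.png

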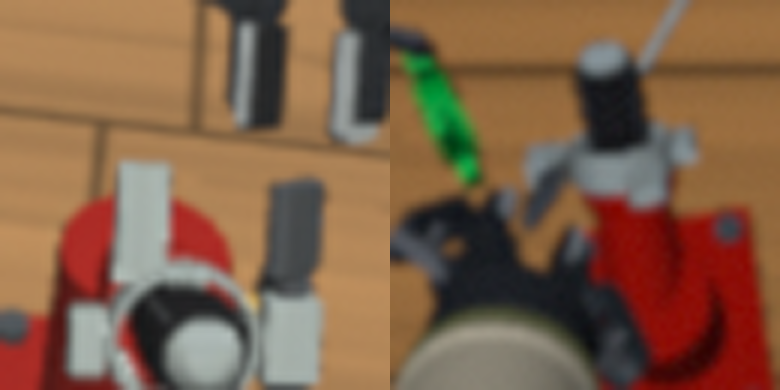

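The wing shows at scene crop (297,225), in line below the finger gap, and at about (545,190) in the top crop with the fingers either side of its line. Descending and gripping.

>>> {"fn": "apply_moves", "kwargs": {
  "targets": "0 0 0 0 0 0.82 2.6;0 0 0 0 0 1.64 2.6;0 0 0 0 0 2.46 2.6;0 0 0 0 0 3.28 2.6;0 0 0 0 0 4.1 2.6"
}}

```text
time: 15.8
tool_pos: [506.9, 181.9, 171.5]
tcp_rot: [152.3, -22.2, 60.7]
ft_force: [-0.1, -0.2, 0.0]
finger_gap: 25.8
```

>>> {"fn": "apply_moves", "kwargs": {
  "targets": "0 0 0 0 0 0 1.5;0 0 0 0 0 0 0.5;0 0 0 0 0 0 0;0 0 0 0 0 0 0;0 0 0 0 0 0 0",
  "force": 30
}}

```text
time: 16.3
tool_pos: [506.5, 182.1, 172.6]
tcp_rot: [152.2, -22.3, 60.8]
ft_force: [-0.2, 0.7, -1.8]
finger_gap: 8.4
```

Run:
```python
from mv import *
st(); s=sense(); print(np.round(Astub().inv().apply(s["tool_pos"]-SEAT),1),np.round(Astub().inv().apply(s["ft_force"]),1))
```

```text
t 16.3 pos [506.5 182.1 172.6] rot [152.2 -22.3  60.8] cmd [506.6 182.  172.5] [152.2 -22.3  60.8] F [-0.2  0.7 -1.8] M [ 0.02  0.57 -0.  ] gap 8.4 j [ 19.2 -32.9 132.9 -10.1  46.1 -31.2]
[-1.  37.6 27.1] [-1.1  0.7 -1.4]
```

>>> {"fn": "apply_moves", "kwargs": {
  "targets": "0 0 0 0 0 -0.25 0;0 0 0 0 0 -0.45 0;0 0 0.1 0 0 -0.45 0;0 0 0.2 0 0 -0.45 0;0 0 0.3 0 0 -0.45 0",
  "force": 60
}}

```text
time: 16.8
tool_pos: [504.7, 181.8, 177.5]
tcp_rot: [159.9, -29.5, 43.1]
ft_force: [1.0, -0.8, -0.5]
finger_gap: 7.7
```

Run:
```python
from mv import *
commit("0 0 0.3 0 0 -0.45 0")
st(); s=sense(); print(np.round(Astub().inv().apply(s["tool_pos"]-SEAT),1),np.round(Astub().inv().apply(s["ft_force"]),1),np.round(Astub().inv().apply(s["wrist_torque"]),2))
```

```text
t 16.8 pos [504.7 181.8 177.5] rot [159.9 -29.5  43.1] cmd [504.  181.7 176.2] [159.9 -29.3  43.3] F [ 1.  -0.8 -0.5] M [-0.16  0.11 -0.05] gap 7.7 j [ 19.3 -33.7 132.9 -10.1  46.8 -13.8]
[ 0.3 37.6 32.1] [ 0.4 -0.9 -0.9] [-0.15  0.13  0.04]
```

>>> {"fn": "apply_moves", "kwargs": {
  "targets": "0 0 0.13 0 0 0 0;0 0 0.26 0 0 0 0;0 0 0.39 0 0 0 0;0 0 0.52 0 0 0 0;0 0 0.65 0 0 0 0"
}}

```text
time: 17.3
tool_pos: [504.6, 181.4, 177.2]
tcp_rot: [-175.8, -34.9, -0.9]
ft_force: [3.0, -3.9, -3.0]
finger_gap: 7.7
```

>>> {"fn": "apply_moves", "kwargs": {
  "targets": "0 0 0.13 0 0 0 0;0 0 0.26 0 0 0 0;0 0 0.39 0 0 0 0;0 0 0.52 0 0 0 0;0 0 0.6 0 0 0 0"
}}

```text
time: 17.8
tool_pos: [504.2, 180.6, 176.1]
tcp_rot: [-155.7, -26.0, -39.6]
ft_force: [5.0, -6.4, -5.5]
finger_gap: 7.7
```

```bash
cat >> mv.py <<'E'
def info():
    st(); s=sense(); A=Astub().inv(); T=A*R.from_euler("xyz",s["tcp_rot"],degrees=True); x=T.apply([1,0,0]); sp=np.arctan2(x[1],x[0])
    print("spin",round(sp,3),"q if aligned",round(.95-sp,3),"stubpos",np.round(A.apply(s["tool_pos"]-SEAT),1),"F",np.round(A.apply(s["ft_force"]),1),"M",np.round(A.apply(s["wrist_torque"]),2))
E
python3 - <<'E'
from mv import *
commit("0 0 0.65 0 0 0 0");commit("0 0 0.6 0 0 0 0")
info()
E
```

```text
t 17.8 pos [504.2 180.6 176.1] rot [-155.7  -26.   -39.6] cmd [504.  181.7 176.2] [-155.7  -26.   -39.3] F [ 5.  -6.4 -5.5] M [-1.05  0.02 -0.61] gap 7.7 j [ 19.3 -33.7 133.  -10.2  46.8  57.9]
spin -0.704 q if aligned 1.654 stubpos [-1.  36.4 31.4] F [ 0.3 -6.9 -7. ] M [-1.21  0.13  0.1 ]
```

Side loads of about 7 N show the clamp is roughly 1 mm off centre. I'll ease the tool that way while tightening.

Run:
```python
from mv import *
p,r=load(); plan(p+Astub().apply([0,-1.,-1.]),r*R.from_euler("z",.13),0,1)
```

```text
per row 0.3 mm 1.49 deg
0 0 0.026 0.01 0.02 0.02 0;0 0 0.052 0.03 0.03 0.04 0;0 0 0.078 0.04 0.05 0.06 0;0 0 0.104 0.05 0.06 0.08 0;0 0 0.13 0.06 0.08 0.1 0
```

>>> {"fn": "apply_moves", "kwargs": {
  "targets": "0 0 0.026 0.01 0.02 0.02 0;0 0 0.052 0.03 0.03 0.04 0;0 0 0.078 0.04 0.05 0.06 0;0 0 0.104 0.05 0.06 0.08 0;0 0 0.13 0.06 0.08 0.1 0"
}}

```text
time: 18.3
tool_pos: [505.0, 180.2, 175.9]
tcp_rot: [-152.6, -22.8, -46.8]
ft_force: [1.2, -4.2, -0.0]
finger_gap: 7.7
```

Run:
```python
from mv import *
info()
```

```text
t 18.3 pos [505.  180.2 175.9] rot [-152.6  -22.8  -46.8] cmd [504.7 180.8 175.3] [-152.7  -22.8  -46.7] F [ 1.2 -4.2 -0. ] M [-0.84  0.25 -0.44] gap 7.7 j [ 19.1 -33.6 133.  -10.   46.6  64.9]
spin -0.831 q if aligned 1.781 stubpos [-0.6 36.  30.7] F [ 0.5 -4.3 -0.4] M [-0.91  0.34  0.1 ]
```

Run:
```python
from mv import *
p,r=load(); plan(p+Astub().apply([0,-.7,0]),r*R.from_euler("z",.17),0,1)
```

```text
per row 0.1 mm 1.95 deg
0 0 0.034 0.01 0.01 0 0;0 0 0.068 0.02 0.02 0 0;0 0 0.102 0.03 0.03 0 0;0 0 0.136 0.04 0.04 0 0;0 0 0.17 0.05 0.05 0 0
```

>>> {"fn": "apply_moves", "kwargs": {
  "targets": "0 0 0.034 0.01 0.01 0 0;0 0 0.068 0.02 0.02 0 0;0 0 0.102 0.03 0.03 0 0;0 0 0.136 0.04 0.04 0 0;0 0 0.17 0.05 0.05 0 0"
}}

```text
time: 18.8
tool_pos: [505.0, 180.0, 176.0]
tcp_rot: [-149.4, -18.0, -55.9]
ft_force: [1.5, -2.2, -1.6]
finger_gap: 7.8
```

Run:
```python
from mv import *
info()
```

```text
t 18.8 pos [505. 180. 176.] rot [-149.4  -18.   -55.9] cmd [504.7 180.1 175.3] [-149.5  -18.1  -55.8] F [ 1.5 -2.2 -1.6] M [-0.47  0.27 -0.18] gap 7.8 j [ 19.  -33.7 133.   -9.9  46.6  74.5]
spin -1.002 q if aligned 1.952 stubpos [-0.5 35.8 30.8] F [ 0.1 -2.3 -2.1] M [-0.46  0.32  0.1 ]
```

>>> {"fn": "apply_moves", "kwargs": {
  "targets": "0 0 0.03 0 0 0 0;0 0 0.06 0 0 0 0;0 0 0.09 0 0 0 0;0 0 0.12 0 0 0 0;0 0 0.12 0 0 0 0"
}}

```text
time: 19.3
tool_pos: [504.9, 180.1, 175.8]
tcp_rot: [-147.7, -14.5, -62.0]
ft_force: [1.0, -3.1, 0.2]
finger_gap: 7.7
```

Run:
```python
from mv import *
commit("0 0 0.12 0 0 0 0");info(); c=SEAT+Astub().apply([-1,-.4,-1]); 
snapshot("scene")
for q,P in(("lug_grip",[0,-16,50]),("band_center",[0,0,0]),("key_grip",[0,38,46])):
    pr=proj("scene",c+Astub().apply(P))[0]; print(q,np.round(pr,1),near("scene",q,pr))
info()
```

```text
t 19.3 pos [504.9 180.1 175.8] rot [-147.7  -14.5  -62. ] cmd [504.7 180.1 175.3] [-147.8  -14.5  -61.9] F [ 1.  -3.1  0.2] M [-0.58  0.23 -0.23] gap 7.7 j [ 19.  -33.6 133.   -9.9  46.6  81.4]
spin -1.121 q if aligned 2.071 stubpos [-0.6 35.9 30.7] F [ 0.6 -3.2 -0.2] M [-0.58  0.3   0.13]
lug_grip [190.2 323.6] [([189.7, 323.9], 0.6)]
band_center [213.8 329.8] [([213.6, 329.1], 0.8)]
key_grip [193.2 349.4] [([190.6, 349.2], 0.63)]
t 19.5 pos [504.9 180.1 175.7] rot [-147.7  -14.5  -61.9] cmd [504.7 180.1 175.3] [-147.8  -14.5  -61.9] F [ 0.6 -3.1  1.5] M [-0.65  0.12 -0.31] gap 7.6 j [ 19.  -33.6 133.   -9.9  46.6  81.3]
spin -1.12 q if aligned 2.07 stubpos [-0.7 35.9 30.6] F [ 1.1 -3.1  1. ] M [-0.7   0.19  0.11]
```

Clamp centred: lug and band are within 0.7 px of prediction. I'll take it to q of about 2.1 and test the grip with a small pull along the axis.

>>> {"fn": "apply_moves", "kwargs": {
  "targets": "0 0 0.015 0 0 0 0;0 0 0.03 0 0 0 0;0 0 0.03 0 0 0 0;0 0 0.03 0.04 -0.09 0 0;0 0 0.03 0.04 -0.09 0 0"
}}

```text
time: 20.0
tool_pos: [505.2, 180.2, 175.5]
tcp_rot: [-147.5, -13.5, -63.4]
ft_force: [-2.1, -2.8, 1.7]
finger_gap: 7.9
```

Run:
```python
from mv import *
commit("0 0 0.03 0.04 -0.09 0 0");info()
```

```text
t 20.0 pos [505.2 180.2 175.5] rot [-147.5  -13.5  -63.4] cmd [505.5 180.2 175.9] [-147.4  -13.6  -63.4] F [-2.1 -2.8  1.7] M [-0.71  0.6  -0.35] gap 7.9 j [ 19.  -33.5 132.9  -9.8  46.7  83. ]
spin -1.15 q if aligned 2.1 stubpos [-0.6 35.9 30.3] F [-1.  -2.5  2.8] M [-0.72  0.68  0.07]
```

The clamp resists: a 1 mm command moved the tool about 0.1 mm. I'll undo the nudge, release and retract.

>>> {"fn": "apply_moves", "kwargs": {
  "targets": "0 0 0 -0.04 0.09 0 0;0 0 0 -0.04 0.09 0 0;0 0 0 -0.04 0.09 0 1.2;0 0 0 -0.04 0.09 0 2.4;0 0 0 -0.04 0.09 0 2.4",
  "force": 20
}}

```text
time: 20.5
tool_pos: [504.6, 180.4, 175.2]
tcp_rot: [-147.4, -13.5, -63.4]
ft_force: [0.6, 0.2, -0.0]
finger_gap: 23.9
```

>>> {"fn": "apply_moves", "kwargs": {
  "targets": "0 0 0 0 0 -0.5 2.4;0 0 0 0 0 -1.5 2.4;0 0 0 0 0 -2.7 2.4;0 0 0 0 0 -3.9 2.4;0 0 0 0 0 -5 2.4"
}}

```text
time: 21.0
tool_pos: [475.8, 177.0, 217.1]
tcp_rot: [-147.4, -13.5, -63.4]
ft_force: [-0.0, 0.7, 0.0]
finger_gap: 24.1
```

Run:
```python
from mv import *
commit("0 0 0 -0.04 0.09 0 0");commit("0 0 0 0 0 -5 0");info()
S=np.mean([snapshot("scene").astype(float) for _ in range(3)],0).astype(np.uint8);T=snapshot("top")
A=Astub(); c=SEAT+A.apply([-1,-.4,-1]); outs=[]; t=np.linspace(0,2*np.pi,60)
for c_,im,(r0,c0,h,w),k in(("scene",S,(178,305,60,60),7),("top",T,(140,165,60,50),7)):
    o=cv2.resize(im[r0:r0+h,c0:c0+w,::-1],None,fx=k,fy=k,interpolation=cv2.INTER_CUBIC)
    dr=lambda P,col:cv2.polylines(o,[np.round(((proj(c_,P)-[r0,c0])*k-.5)[:,::-1]).astype(np.int32)],True,col,1)
    for q,col in((1.7,(0,0,255)),(2.0,(0,255,0))):
        a=.95-q; wv=np.array([-np.sin(a),np.cos(a),0]); dr(c+A.apply([[0,38,58]+14*wv,[0,38,58]-14*wv]),col)
    dr(c+A.apply(np.c_[np.full(60,10),27*np.cos(t),27*np.sin(t)]),(255,255,0)); outs.append(o)
cv2.imwrite("pics/fin.png",np.hstack(outs))
for q,P in(("lug_grip",[0,-16,50]),("band_center",[0,0,0]),("key_grip",[0,38,46])):
    pr=proj("scene",c+A.apply(P))[0]; print(q,np.round(pr,1),near("scene",q,pr))
```

```text
t 21.0 pos [475.8 177.  217.1] rot [-147.4  -13.5  -63.4] cmd [476.2 176.9 216.3] [-147.4  -13.6  -63.4] F [-0.   0.7  0. ] M [0.02 0.3  0.05] gap 24.1 j [ 20.2 -42.1 133.6  -9.6  54.6  82.8]
spin -1.15 q if aligned 2.1 stubpos [-1.  36.  81.3] F [ 0.   0.7 -0. ] M [0.08 0.3  0.01]
lug_grip [190.2 323.6] [([189.9, 322.0], 0.85), ([213.8, 329.6], 0.7)]
band_center [213.8 329.8] [([215.3, 330.7], 0.82)]
key_grip [193.2 349.4] [([192.4, 350.4], 0.69)]
```

View pics/fin.png

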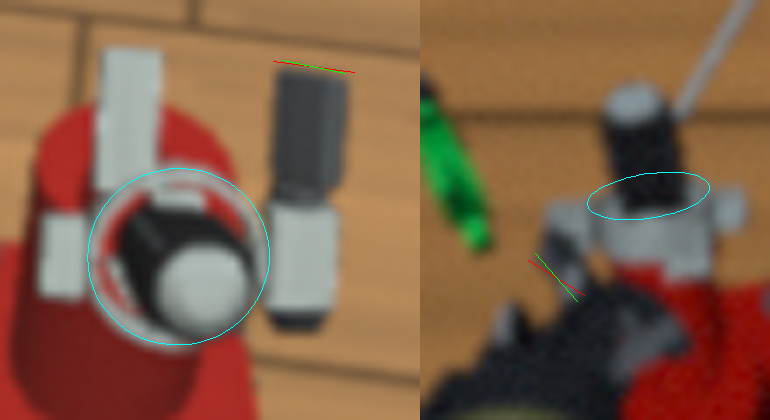

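Final view: the band encircles the stub hard against the red shoulder, and the ring is within about 1 px of the centred prediction. The wing in the top view, from about (545,235) to (580,290), lies along the q = 2.0 line. The gripper is clear of everything, so I'm handing in.

```bash
python3 -c "
from h import *
print(hand_in())"
```

```text
the job is handed in; nothing more can be done
None
```

The larger grey clamp is on the red stub, down at the shoulder and tightened, and the job is handed in at about 21 s of the 67 s allowed. I lifted it by the lug and slid it along the stub until it touched the shoulder at about 8 N. I backed off a few millimetres, let go, then gripped the key and turned it clockwise to about 2.1 rad.

**Checks that passed**
- The last pictures show the band centred on the stub to about 1 px (2 mm), and the key wing near 2.0 rad after release.
- The clamp resisted a 1 mm pull along the stub before I let go.
- After release and retreat the force on the tool was about 0, with the fingers clear above the clamp.
- I moved nothing else on the bench.

**Checks that were less clear**
- **Position along the stub:** from where it touched the shoulder, the band is about 2 mm further in than the nominal seat. It can't be more than 3 mm off in that direction.
- **Key torque:** it rose only a little near the end (about 0.1 N m), so the snug fit rests on the key angle, the pull test and the pictures.
- **Cameras:** the two disagreed by about 1 px on the stub's pose. I settled that using the held clamp.

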